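# Close the source shutter over the shield, then unsnap the chamber cover

### The arm

A 6-joint arm with a two-finger parallel gripper is mounted at the origin on a cart in front of the work surface, level with it; the furniture and walls round the work are solid. World frame = base frame: x ahead of the robot, y to its left, z up, the work surface at z = 0. Lengths are in mm, angles in rad, forces in N, time in s.
With the tool pointing down it reaches from about 250 to 775 mm from the base axis. Payload 8.9 kg.
Tool frame: the origin (TCP) lies on the centre line of the jaws, within the pads' length; the fingertips stand 14 mm ahead of it and the grasp point (between the pads) lies 5 mm behind it; z points along the fingers, y is the line along which they close (so a half turn about z gives the same grasp; the last joint's range is limited). The gripper opens to 85 mm and grips with 20 to 120 N. Pads are 22 mm wide; open, the fingers measure 114 mm over their backs; the gripper's body (76 mm by 85 mm) begins 54 mm behind the grasp point. The pads swing forward as they close: fully open they stand 13 mm farther back than shut.
Start: joints at [-1.354, 0.291, -0.153, 1.127, 0, 1.431], TCP at [182.88, -492.116, 245.305] pointing down, gripper open.
Joint ranges: [-2.52, 2.52], [-0.91, 1.74], [-1.3, 1.37], [-1.96, 2.02], [-1.52, 1.47], [-3.14, 3.14]. Speed limits (rad/s): [2.22, 2.22, 2.79, 3.14, 3.14, 3.14].

### API

Orientations are given as a unit quaternion [w, x, y, z].
In Python, from bench import readout, read_camera, camera_params, manip, recognise gives the robot as it stands. The module is installed in compiled form; this text tells all that it offers.
- The arm moves only by the tool apply_moves, never from a script. Its arguments are lists of equal length, an entry for each row: "translation": the shift along the tool's x, y, z in m, a list of three; "turn": the turn about the tool's z in degrees; "grip": the gripper command: -1 is shut, 1 is fully open, values between are in proportion. A call has exactly 5 rows; each row is the pose to reach, as a shift and turn from the pose commanded when the call began, along the tool's axes at that moment; what a row does not reach only later rows make up. A row lasts 1/12 s, in which the tool goes at most 41.7 mm and 7.16 degrees, less where a joint would pass 70% of its speed; a pose out of reach is approached as far as the arm can. A call with a gripper value outside its range is refused whole. The fingers move at their own pace and stop on an object; the grip force is fixed at half the most. Time passes only in rows, so rows that repeat a pose let the fingers close, or fill a call up. It gives the time, the measured TCP pose, the force, the opening and the grip force at its end, in the units of the state.
- readout.read_state(): the state, without advancing time (a new reading comes with each control period).
- read_camera(name): name is "scene" or "top"; returns (picture, depth): 384x512x3 uint8, blue, green, red; 384x512 float32, mm along the optical axis (not along the pixel's ray), 0 where there is no reading.
- camera_params(name): a dict with "fx", "fy", "cx", "cy" (pixels), "dist" ([k1, k2, p1, p2, k3] as OpenCV has them; the pictures are not rectified), "cam_to_world" (4x4, takes a point from camera to world coordinates). Camera axes: x right, y down, z forward; pixel columns grow to the right and rows downward; lengths in mm; the calibration is good to about 2 mm. A picture is of the moment at which its call begins. camera_params takes no time and is no camera call.
- manip.sign_off(): hands the job in; it is judged then, once.
Trained networks look in the newest picture that a camera, given by its name, has taken for a name from the list of things; names that differ only in an ending like _2 or _b are one class to them, and where a whole thing is asked for, a point or a joint stands for the part that bears it (a point fixed in the world has none). Each returns a list of dicts, best first, with "confidence" (0 to 1); they miss things now and then, are a little off and sometimes report something else, mostly with a low value. They report only what shows in the picture. A call takes as long as a camera call.
- recognise(target, camera): "centre" ([x, y, z] in mm, in world coordinates, good to about 4 mm: the middle of the surface that is visible of it).
The state is a dict: "t": time; "joints": joint angles; "joint_velocities": joint speeds; "effort": joint torques, N m; "tcp_pos": TCP position; "tool_rot": TCP orientation; "ft_force": force on the tool from outside, world axes, zero at the start; "wrist_torque": the same for the moment, N m; "width": finger opening in mm; "grasp_force": force on a finger pad.
Only numpy, scipy, OpenCV 4.12 (cv2) and the standard library are available. Lean on these libraries where they do the work, as an engineer would, in place of code of your own. Each camera call takes 0.05 s, during which the arm holds its last target. There are 200 camera calls.

### The job

Make the bench density gauge safe and open it for a sample change. Keeping the hand on the operator's side of the lead shield, reach over the shield with the hooked rod and draw the shutter lever fully home against its stop on the shield side, without straining it, and lay the rod back in its rest. Then squeeze the two finger tabs of the sample chamber's cover together, lift the cover off and set it right way up in the middle of the rubber mat, leaving the bystanders where they are.

Things in the scene. Friction and masses are not known exactly. Their poses are not given: they have to be found in the camera images.
- gauge: density gauge bolted to the bench; origin on the bench under the middle of its square sample chamber (outside 90 x 76 mm, rim z 100); +x away from the operator, y left. Base plate x -105 to 75, y -125 to 160 mm. Beside the chamber, lower than its rim: detector tube (y -118 to -38, top z 87) and source pot (centre y 84, plug top z 92). Lever at y 136; nothing stands behind it
- shutter (a joint): angle (rad) of the shutter lever about a level pivot along the gauge's y at x 0, y 136, z 55 mm. 0 = closed: against its stop, leaning 0.30 rad from upright towards the shield; 0.60 = fully open, leaning 0.30 rad away from it. Plain friction of 0.2 N m (about 2.6 N at the crossbar), then a hard stop; stays where left. Counts as closed below 0.045
- lever: the lever itself: flat steel arm 14 mm wide and 6 mm thick with a black crossbar on top (round bar 14 mm thick, 56 mm long along the gauge's y). Origin on the pivot; turns with the joint. Only the rod may touch it, with at most 40 N
- lever_grip (a point): centre of the lever's crossbar, 78 mm from the pivot; 129 mm above the bench at both ends of the throw, 133 mm in the middle
- rod: telescopic hooked reach rod; origin at the centre of its black handle, 110 mm long (x -55 to 55), 22 wide, 24 high (z). A steel tube (16 mm thick at its collar, x 116) and 8 mm rod run on along +x and bend straight down into a leg ending 75 mm below the handle axis. The leg stands 160 to 195 mm ahead of the origin, where last clamped (not reported; holds 100 N). 0.2 kg, balances 30 mm ahead
- rest: fixed rest of the rod: base plate 110 x 72 mm, two forked uprights 8 mm thick at x -42 and +42; origin on the bench under its middle. The lying handle's centre is 100 mm above the origin, its axis along the rest's x, leg hanging on the +x side. The forks give 3 mm each side of the handle, flare at the top, end at z 119; between them 76 mm of the handle is free
- cover: white chamber cover, loose but held by two snap tabs; origin at the centre of the underside of its 88 x 74 x 5 mm plate, lying on the rim (z 100 mm). Its skirt reaches 17 mm lower, into the chamber with 1.5 mm play, so on the mat the origin stands 17 mm above the mat's top. About 0.15 kg
- shield_top (a point): middle of the top edge of the lead shield, a grey wall between the operator and the rest of the gauge: in the gauge frame x -107 to -83 mm, y -127 to 162 mm, top 148 mm above the bench. The operator's side is -x
- cover_tabs (a point): point midway between the two grey upright finger tabs, 20 mm above the cover's origin. Tabs: 28 mm wide (y), outer faces at x -28 and +28 (56 mm over both), tops 30 mm above the origin. Each goes in up to 8 mm along x against a spring (2 N, fully in 6 N); a barb holds the cover until both are in by over 5 mm, under 45 mm over both; fully in it is 40 mm
- mat: black rubber mat, 110 x 110 x 3 mm, fixed on the bench; origin at the centre of its underside
- notebook: bystander: spiral notebook lying in front of the gauge, 210 x 152 x 14 mm; origin under its centre
- calculator: bystander: pocket calculator, 135 x 78 x 17 mm; origin under its centre
- caliper: bystander: digital caliper, 70 x 225 x 16 mm; origin under its centre
- stone_a: bystander: porous stone disc, 62 mm across, 10 mm thick, with a second one on it; origin under its centre
- stone_b: bystander: the upper porous stone disc; origin under its centre
- tin: bystander: aluminium moisture tin with lid, 64 x 64 x 34 mm; origin under its centre

How it is judged:
By the outcome, as a careful person would: the job done as asked, in the order asked, and still so for the second after the job is handed in, with the robot touching nothing.
It also fails if it takes over 64 s, if anything falls off the work surface, if the arm or the gripper's body presses on something with over 40 N, if the wrist force passes 120 N, or if a joint passes its speed limit or range.

## Working session

There is one attempt and no reset: what is moved stays moved. The work goes in short steps, Python scripts to look and compute and a tool call to move; the robot and the scene stay as the last step left them, time stands still between calls to the robot, and variables do not carry over. Pictures are saved under pics/ and viewed, at most 10 in all, crops included, and the job is handed in when it is done.

Besides the shell and the picture viewer there is one more tool, called after "Call:" by a JSON object that holds its "fn" and its "kwargs". apply_moves: Moves the arm, as the interface text tells. Its arguments: {"type":"object","properties":{"translation":{"type":"array","items":{"type":"array","items":{"type":"number"}}},"turn":{"type":"array","items":{"type":"number"}},"grip":{"type":"array","items":{"type":"number"}}},"required":["translation","turn","grip"]}

```bash
mkdir -p pics; cat > h.py <<'E'
import numpy as np, cv2
from bench import readout, read_camera, camera_params, manip, recognise
def cloud(name, d):
    p=camera_params(name); K=np.array([[p['fx'],0,p['cx']],[0,p['fy'],p['cy']],[0,0,1.]])
    h,w=d.shape; u,v=np.meshgrid(np.arange(w),np.arange(h))
    n=cv2.undistortPoints(np.stack([u,v],-1).reshape(-1,1,2).astype(float),K,np.array(p['dist'])).reshape(h,w,2)
    P=np.dstack([n*d[...,None],d]); T=np.array(p['cam_to_world'])
    W=P@T[:3,:3].T+T[:3,3]; W[d==0]=np.nan
    return W
E
python3 - <<'E'
from h import *
for c in ("scene","top"):
    im,d=read_camera(c); cv2.imwrite(f"pics/{c}0.png",im); np.save(c+"0.npy",cloud(c,d))
    for t in ("gauge","lever","lever_grip","rod","rest","cover","shield_top","cover_tabs","mat","notebook","calculator","caliper","stone_a","tin"):
        r=recognise(t,c); print(c,t,[(np.round(x['centre']).tolist(),round(x['confidence'],2)) for x in r[:2]])
s=readout.read_state(); print(s['t'],s['tcp_pos'],s['tool_rot'],s['width'])
E
```

```text
scene gauge [([572.0, 129.0, 84.0], 0.8)]
scene lever [([671.0, 200.0, 128.0], 0.73)]
scene lever_grip [([678.0, 200.0, 127.0], 0.57)]
scene rod [([679.0, 198.0, 125.0], 0.22)]
scene rest []
scene cover [([680.0, 63.0, 103.0], 0.68)]
scene shield_top [([575.0, 136.0, 81.0], 0.66)]
scene cover_tabs [([679.0, 198.0, 127.0], 0.68), ([679.0, 69.0, 105.0], 0.57)]
scene mat [([504.0, -201.0, 7.0], 0.8)]
scene notebook [([681.0, 70.0, 106.0], 0.6)]
scene calculator []
scene caliper [([327.0, -85.0, 12.0], 0.69)]
scene stone_a [([399.0, 242.0, 22.0], 0.67), ([374.0, 253.0, 7.0], 0.57)]
scene tin [([316.0, 237.0, 38.0], 0.95)]
top gauge [([643.0, 87.0, 72.0], 0.87)]
top lever [([681.0, 195.0, 140.0], 0.48)]
top lever_grip [([678.0, 197.0, 136.0], 0.55), ([382.0, 212.0, 7.0], 0.54)]
top rod [([516.0, -356.0, 106.0], 0.8), ([641.0, 89.0, 73.0], 0.67)]
top rest [([487.0, -335.0, 9.0], 0.7)]
top cover [([672.0, 59.0, 106.0], 0.78)]
top shield_top [([640.0, 88.0, 74.0], 0.6)]
top cover_tabs [([677.0, 59.0, 104.0], 0.97)]
top mat [([496.0, -218.0, 7.0], 0.73)]
top notebook [([383.0, 74.0, 11.0], 0.64), ([680.0, 197.0, 136.0], 0.36)]
top calculator [([337.0, -330.0, 16.0], 0.71)]
top caliper [([334.0, -119.0, 7.0], 0.87)]
top stone_a [([403.0, 234.0, 21.0], 0.77), ([335.0, -328.0, 15.0], 0.64)]
top tin [([321.0, 231.0, 34.0], 0.63)]
1.5 [ 182.89321908 -492.08781959  245.30385992] [-8.16155767e-06  9.84211464e-01  1.76996594e-01 -9.45240532e-06] 85.67359982166275
```

View pics/top0.png

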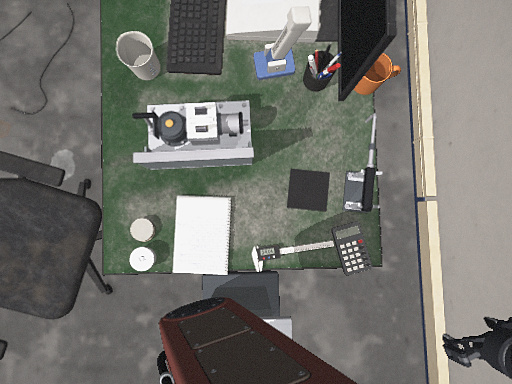

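View pics/scene0.png

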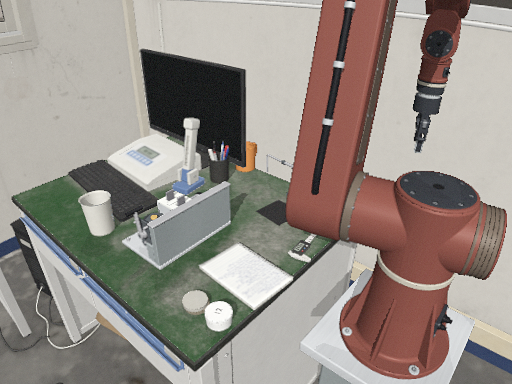

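The top view shows the gauge at (195,130), the mat at (308,189), the rod in its rest with handle at (369,188) and tip near (374,115), and the notebook, caliper, calculator and stones in front. The scene view shows the lever at about (145,225), behind the left end of the shield.

```bash
python3 - <<'E'
from h import *
W=np.load("top0.npy"); im=cv2.imread("pics/top0.png")
def rect(m,n):
    p=W[m]; r=cv2.minAreaRect(p[:,:2].astype(np.float32)); print(n,m.sum(),'ctr',np.round(r[0],1),'size',np.round(r[1],1),'ang',round(r[2],1),'medz',round(np.median(p[:,2]),1), 'max',round(p[:,2].max(),1)); return p
x,y,z=W[...,0],W[...,1],W[...,2]
def box(a,b,c,d,e,f): return (x>a)&(x<b)&(y>c)&(y<d)&(z>e)&(z<f)
g=im.max(2)
rect(box(420,580,-290,-130,-5,15)&(g<50),'mat')
p=rect(box(380,760,-420,-270,60,140),'rodall')
h=rect(box(380,760,-420,-270,60,140)&(g<60),'handle')
c=p[:,:2].mean(0); u,s,v=np.linalg.svd(p[:,:2]-c); print('rod axis',v[0],c)
t=(p[:,:2]-c)@v[0]*np.sign(v[0][0]); o=np.argsort(t)
for i in o[::max(1,len(o)//45)]: print(np.round(t[i]),np.round(p[i]),im[(W==p[i]).all(2)][0])
rect(box(420,560,-420,-270,2,16)&(g>110),'restbase')
rect(box(500,680,-100,300,138,158),'shield')
rect(box(620,740,-20,140,92,112)&(g>150),'cover')
rect(box(620,740,-20,140,117,150),'tabs')
q=rect(box(620,740,150,260,105,150),'bar'); print(np.round(q[::3]))
big=cv2.resize(im[80:220,120:390],None,fx=2.95,fy=2.95,interpolation=cv2.INTER_CUBIC); cv2.imwrite("pics/c1.png",big)
S=np.load("scene0.npy");m=(S[...,0]>640)&(S[...,0]<760)&(S[...,1]>160)&(S[...,1]<240)&(S[...,2]>105)&(S[...,2]<150);print('scene bar',m.sum(),np.round(S[m][::6]))
E
```

```text
mat 8 ctr [ 505.7 -205.1] size [ 98.8 109.6] ang 10.1 medz 2.3 max 4.4
rodall 978 ctr [ 598.7 -347.7] size [329.7  78.6] ang 5.0 medz 108.2 max 139.9
handle 556 ctr [ 598.2 -337.1] size [330.3  46.8] ang 7.1 medz 110.4 max 139.9
rod axis [-0.99422263 -0.10733765] [ 557.72887455 -346.44510388]
-124.0 [ 433. -349.  112.] [53 57 50]
-119.0 [ 440. -365.  109.] [83 90 86]
-116.0 [ 441. -343.  109.] [54 48 52]
-113.0 [ 444. -340.  111.] [59 55 56]
-110.0 [ 448. -361.  101.] [52 54 53]
-107.0 [ 449. -336.  109.] [30 32 30]
-105.0 [ 451. -337.  101.] [32 29 32]
-102.0 [ 456. -348.  111.] [55 50 55]
-97.0 [ 459. -337.  101.] [32 32 34]
-92.0 [ 464. -338.   96.] [38 36 38]
-87.0 [ 471. -352.  109.] [56 56 51]
-83.0 [ 474. -340.  102.] [22 21 21]
-78.0 [ 480. -354.  112.] [50 46 48]
-73.0 [ 483. -341.  108.] [23 20 20]
-68.0 [ 488. -341.  108.] [26 25 24]
-63.0 [ 494. -342.  105.] [34 23 32]
-58.0 [ 500. -358.  110.] [58 54 55]
-54.0 [ 505. -361.  110.] [55 52 49]
-49.0 [ 510. -360.  114.] [53 48 51]
-44.0 [ 515. -364.  110.] [39 33 32]
-39.0 [ 520. -362.  111.] [52 49 48]
-36.0 [ 523. -354.  1
[... 1978 characters left out ...]

 [682. 191. 136.]
 [681. 183. 138.]
 [681. 176. 137.]
 [682. 170. 133.]
 [680. 218. 135.]
 [680. 211. 135.]
 [680. 204. 134.]
 [680. 196. 135.]
 [680. 189. 134.]
 [679. 182. 134.]
 [680. 175. 132.]
 [679. 200. 128.]
 [681. 196. 119.]
 [678. 197. 122.]
 [677. 199. 116.]
 [676. 198. 111.]]
scene bar 131 [[687. 176. 140.]
 [684. 179. 139.]
 [681. 184. 140.]
 [686. 194. 139.]
 [679. 179. 135.]
 [681. 197. 139.]
 [678. 181. 133.]
 [679. 201. 139.]
 [677. 185. 132.]
 [678. 206. 139.]
 [680. 187. 128.]
 [678. 209. 137.]
 [680. 190. 127.]
 [677. 213. 137.]
 [675. 197. 129.]
 [676. 217. 136.]
 [681. 197. 123.]
 [676. 221. 134.]
 [675. 198. 123.]
 [686. 198. 115.]
 [676. 195. 115.]
 [674. 197. 110.]]
```

View pics/c1.png

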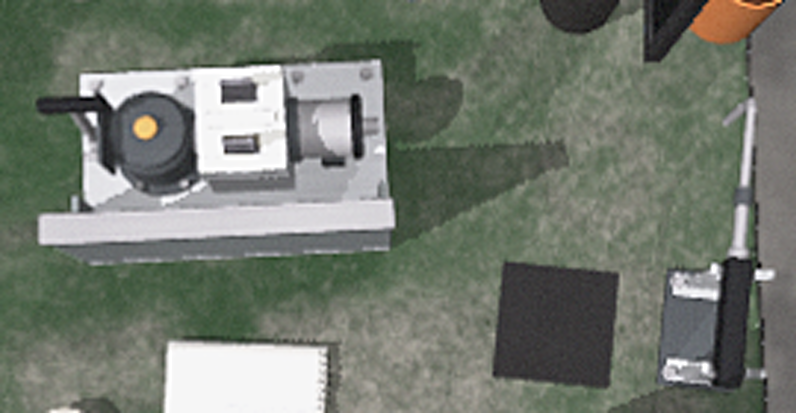

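```bash
cat >> h.py <<'E'
def go(pos, yaw=None):
    "shift (m, tool axes) and turn (deg) from the present pose to world pos/yaw (tool x heading, deg)"
    s=readout.read_state(); w,a,b,c=s['tool_rot']
    from scipy.spatial.transform import Rotation as R
    M=R.from_quat([a,b,c,w]).as_matrix(); y=np.degrees(np.arctan2(M[1,0],M[0,0]))
    t=M.T@(np.array(pos)-s['tcp_pos'])/1000
    print('t',round(s['t'],2),'yaw',round(y,1),'shift',np.round(t,4),'turn',None if yaw is None else round((y-yaw+180)%360-180,1),'j6',round(s['joints'][5],2), 'tcp',np.round(s['tcp_pos'],1),'tilt',np.round(M[:2,2],3))
E
python3 - <<'E'
from h import *
W=np.load("top0.npy"); im=cv2.imread("pics/top0.png"); g=im.max(2).astype(int)
x,y,z=W[...,0],W[...,1],W[...,2]
def box(a,b,c,d,e,f): return (x>a)&(x<b)&(y>c)&(y<d)&(z>e)&(z<f)
m=box(400,600,-300,-120,-6,12)&(g<75)
n,l,st,ce=cv2.connectedComponentsWithStats(m.astype(np.uint8)); i=1+np.argmax(st[1:,4])
r=cv2.minAreaRect(W[l==i][:,:2].astype(np.float32)); print('mat',r,st[i], W[l==i].mean(0))
t=W[box(565,675,-420,-300,97,112)]; f=np.polyfit(t[:,0],t[:,1],1); print('tube',f,np.degrees(np.arctan(f[0])),len(t))
h=W[box(425,552,-385,-325,107,117)]; print('handle top',len(h),np.percentile(h[:,0],[1,99]),h.mean(0),cv2.minAreaRect(h[:,:2].astype(np.float32)))
l=W[box(640,720,-410,-330,15,112)]; print(np.round(l[np.argsort(l[:,0])][-45:].tolist()).tolist())
s=W[box(560,610,-100,250,143,153)]; 
print('shield',cv2.minAreaRect(s[:,:2].astype(np.float32)), 'slope deg',np.degrees(np.arctan(np.polyfit(s[:,1],s[:,0],1)[0])))
r=W[box(420,560,-420,-270,2,16)&(g>80)]; 
E
```

```text
mat ((499.3569030761719, -218.22116088867188), (109.41187286376953, 108.56547546386719), 82.7646713256836) [ 287  169   43   42 1527] [ 499.07838606 -218.32624526    2.41586961]
tube [-1.37445861e-01 -2.84032563e+02] -7.826032130548815 168
handle top 430 [436.01908449 545.51612801] [ 489.23441422 -351.90522348  111.05591834] ((491.8269348144531, -355.2561340332031), (49.2440185546875, 117.50139617919922), 85.94002532958984)
[[668.0, -379.0, 102.0], [670.0, -379.0, 104.0], [670.0, -377.0, 103.0], [670.0, -374.0, 103.0], [672.0, -379.0, 105.0], [673.0, -376.0, 104.0], [673.0, -374.0, 103.0], [675.0, -374.0, 104.0], [676.0, -380.0, 102.0], [676.0, -377.0, 102.0], [677.0, -377.0, 78.0], [678.0, -379.0, 56.0], [678.0, -377.0, 36.0], [678.0, -377.0, 104.0], [678.0, -377.0, 45.0], [678.0, -377.0, 55.0], [678.0, -378.0, 83.0], [678.0, -379.0, 64.0], [678.0, -380.0, 44.0], [678.0, -375.0, 93.0], [678.0, -380.0, 101.0], [679.0, -375.0, 43.0], [679.0, -376.0, 82.0], [679.0, -376.0, 32.0], [679.0, -375.0, 100.0], [679.0, -377.0, 62.0], [679.0, -377.0, 71.0], [680.0, -376.0, 50.0], [680.0, -374.0, 96.0], [680.0, -376.0, 57.0], [680.0, -376.0, 67.0], [680.0, -375.0, 86.0], [680.0, -375.0, 77.0], [681.0, -375.0, 45.0], [681.0, -375.0, 34.0], [681.0, -378.0, 101.0], [681.0, -375.0, 53.0], [682.0, -374.0, 81.0], [682.0, -375.0, 61.0], [682.0, -376.0, 98.0], [683.0, -375.0, 86.0], [683.0, -376.0, 67.0], [684.0, -376.0, 34.0], [685.0, -377.0, 89.0], [685.0, -376.0, 41.0]]
shield ((580.8839111328125, 76.67572784423828), (25.670366287231445, 289.0894470214844), 1.128355860710144) slope deg -1.1354120409029638
```

Call:
{"fn": "apply_moves", "kwargs": {"translation": [[0.02, -0.01, 0], [0.04, -0.01, 0], [0.06, -0.02, 0], [0.08, -0.02, 0], [0.1, -0.03, 0]], "turn": [-7, -14, -21, -28, -35], "grip": [1, 1, 1, 1, 1]}}

```text
t: 1.92
tcp_pos: [267.2, -429.5, 245.3]
tool_rot: [0.001, 0.884, 0.467, -0.0]
ft_force: [-0.3, 0.6, 1.0]
width: 85.5
grasp_force: 0.0
```

```bash
python3 -c "
from h import *
go([479,-350.5,200],172.5)"
```

```text
t 1.92 yaw 55.7 shift [0.1847 0.1304 0.0453] turn -116.8 j6 1.01 tcp [ 267.2 -429.5  245.3] tilt [ 0.    -0.001]
```

Call:
{"fn": "apply_moves", "kwargs": {"translation": [[0.03, 0.02, 0], [0.055, 0.04, 0], [0.08, 0.06, 0], [0.1, 0.075, 0], [0.12, 0.09, 0]], "turn": [-7, -14, -21, -28, -35], "grip": [1, 1, 1, 1, 1]}}

```text
t: 2.33
tcp_pos: [409.9, -380.8, 245.3]
tool_rot: [0.0, 0.702, 0.712, 0.0]
ft_force: [-0.3, -0.2, -0.3]
width: 85.4
grasp_force: 0.0
```

```bash
python3 -c "
from h import *
go([479,-350.5,200],172.5)"
```

```text
t 2.33 yaw 90.8 shift [0.0293 0.0695 0.0453] turn -81.7 j6 0.68 tcp [ 409.9 -380.8  245.3] tilt [ 0. -0.]
```

Call:
{"fn": "apply_moves", "kwargs": {"translation": [[0.01, 0.02, 0], [0.02, 0.04, 0], [0.029, 0.0695, 0], [0.029, 0.0695, 0.02], [0.029, 0.0695, 0.045]], "turn": [-7, -14, -21, -28, -35], "grip": [1, 1, 1, 1, 1]}}

```text
t: 2.75
tcp_pos: [480.2, -352.2, 201.3]
tool_rot: [0.002, 0.455, 0.89, -0.001]
ft_force: [0.2, -1.0, -0.6]
width: 85.3
grasp_force: 0.0
```

Call:
{"fn": "apply_moves", "kwargs": {"translation": [[0, 0, 0], [0, 0, 0], [0, 0, 0], [0, 0, 0], [0, 0, 0]], "turn": [-7, -14, -21, -28, -35], "grip": [1, 1, 1, 1, 1]}}

```text
t: 3.17
tcp_pos: [477.7, -352.0, 200.2]
tool_rot: [-0.0, 0.167, 0.986, 0.0]
ft_force: [-0.7, 0.0, -1.0]
width: 85.5
grasp_force: 0.0
```

```bash
python3 -c "
from h import *
go([479,-350.5,95],172.5)"
```

```text
t 3.17 yaw 160.7 shift [-0.0008  0.0018  0.1052] turn -11.8 j6 -0.42 tcp [ 477.7 -352.   200.2] tilt [-0.  0.]
```

Call:
{"fn": "apply_moves", "kwargs": {"translation": [[-0.001, 0.002, 0], [-0.001, 0.002, 0.02], [-0.001, 0.002, 0.05], [-0.001, 0.002, 0.08], [-0.001, 0.002, 0.105]], "turn": [-7, -11.8, -11.8, -11.8, -11.8], "grip": [1, 1, 1, 1, 1]}}

```text
t: 3.58
tcp_pos: [479.0, -350.2, 93.6]
tool_rot: [-0.0, 0.068, 0.998, 0.0]
ft_force: [-0.3, -0.0, -0.5]
width: 85.4
grasp_force: 0.0
```

Call:
{"fn": "apply_moves", "kwargs": {"translation": [[0, 0, 0], [0, 0, 0], [0, 0, 0], [0, 0, 0], [0, 0, 0]], "turn": [0, 0, 0, 0, 0], "grip": [-1, -1, -1, -1, -1]}}

```text
t: 4.0
tcp_pos: [480.2, -351.3, 97.1]
tool_rot: [0.001, 0.068, 0.998, -0.001]
ft_force: [0.3, 0.3, 0.8]
width: 25.5
grasp_force: 0.0
```

Call:
{"fn": "apply_moves", "kwargs": {"translation": [[0, 0, 0], [0, 0, 0], [0, 0, 0], [0, 0, 0], [0, 0, 0]], "turn": [0, 0, 0, 0, 0], "grip": [-1, -1, -1, -1, -1]}}

```text
t: 4.42
tcp_pos: [480.2, -351.3, 97.1]
tool_rot: [0.001, 0.068, 0.998, -0.001]
ft_force: [-0.2, 0.9, 6.3]
width: 20.9
grasp_force: 58.7
```

```bash
python3 -c "
from h import *
go([479,-350.5,95],172.5);s=readout.read_state();print(s['ft_force'],s['width'])"
```

```text
t 4.42 yaw 172.2 shift [0.0013 0.0007 0.0021] turn -0.3 j6 -0.62 tcp [ 480.2 -351.3   97.1] tilt [ 0.002 -0.002]
[-0.15254513  0.86666206  6.30318569] 20.856293182195014
```

Call:
{"fn": "apply_moves", "kwargs": {"translation": [[0, 0, -0.01], [0, 0, -0.03], [0, 0, -0.06], [0, 0, -0.1], [0, 0, -0.14]], "turn": [0, 0, 0, 0, 0], "grip": [-1, -1, -1, -1, -1]}}

```text
t: 4.83
tcp_pos: [478.6, -349.9, 237.3]
tool_rot: [-0.001, 0.068, 0.998, 0.0]
ft_force: [1.0, -1.7, -2.1]
width: 20.9
grasp_force: 58.8
```

Call:
{"fn": "apply_moves", "kwargs": {"translation": [[0.02, 0, -0.01], [0.04, 0, -0.02], [0.06, 0.01, -0.02], [0.08, 0.03, -0.02], [0.08, 0.06, -0.02]], "turn": [0, 0, 0, 0, 0], "grip": [-1, -1, -1, -1, -1]}}

```text
t: 5.25
tcp_pos: [405.3, -280.4, 256.4]
tool_rot: [-0.0, 0.07, 0.998, -0.001]
ft_force: [0.9, 0.4, -2.1]
width: 20.8
grasp_force: 59.0
```

```bash
python3 - <<'E'
from h import *
go([430,211,255],181.1);s=readout.read_state();print(s['ft_force'],s['wrist_torque'],s['width'],s['grasp_force'])
im,d=read_camera("top"); W=cloud("top",d)
x,y,z=W[...,0],W[...,1],W[...,2]
p=W[(x>450)&(x<720)&(y>-420)&(y<-220)&(z>120)&(z<275)]
r=p[p[:,2]>215]; f=np.polyfit(r[:,0],r[:,1],1); print('rod',len(r),f,r[:,0].max()); 
for a in range(450,650,20):
    q=r[(r[:,0]>a)&(r[:,0]<a+20)]; print(a,len(q),np.round(np.median(q,0)) if len(q) else '')
l=p[(p[:,0]>r[:,0].max()-20)&(p[:,2]<238)]; print(np.round(l[np.argsort(l[:,2])][::3]).tolist())
b=W[(x>650)&(x<790)&(y>-230)&(y<-0)&(z>100)]; print('obst', len(b), b.min(0) if len(b) else '')
E
```

```text
t 5.25 yaw 172.0 shift [0.0439 0.49   0.0009] turn -9.1 j6 -0.61 tcp [ 405.3 -280.4  256.4] tilt [-0.001 -0.001]
[ 0.89292226  0.4153883  -2.10016421] [ 0.01227895 -0.03059644  0.0160427 ] 20.788150448805986 58.97529065608978
rod 465 [-1.50652354e-01 -2.16078224e+02] 609.0730653343276
450 119 [ 459. -284.  269.]
470 61 [ 478. -288.  263.]
490 54 [ 501. -291.  263.]
510 63 [ 520. -294.  264.]
530 40 [ 540. -298.  261.]
550 35 [ 560. -300.  261.]
570 39 [ 579. -303.  261.]
590 54 [ 602. -305.  257.]
610 0 
630 0 
[[604.0, -305.0, 185.0], [600.0, -308.0, 191.0], [604.0, -305.0, 195.0], [607.0, -305.0, 201.0], [604.0, -304.0, 206.0], [600.0, -307.0, 211.0], [606.0, -305.0, 218.0], [600.0, -308.0, 220.0], [601.0, -306.0, 228.0], [602.0, -305.0, 232.0], [601.0, -306.0, 236.0]]
obst 1 [ 779.53117449 -227.23343029  100.895785  ]
```

Call:
{"fn": "apply_moves", "kwargs": {"translation": [[0, 0.04, 0], [0, 0.08, 0], [0, 0.12, 0], [0, 0.16, 0], [0, 0.2, 0]], "turn": [-2, -4, -6, -8.5, -8.5], "grip": [-1, -1, -1, -1, -1]}}

```text
t: 5.72
tcp_pos: [435.3, -80.3, 256.3]
tool_rot: [0.001, -0.007, 1.0, -0.0]
ft_force: [1.1, 0.5, -2.2]
width: 21.1
grasp_force: 59.7
```

Call:
{"fn": "apply_moves", "kwargs": {"translation": [[0, 0.04, 0], [0, 0.08, 0], [0, 0.12, 0], [0, 0.16, 0], [0, 0.2, 0]], "turn": [0, 0, 0, 0, 0], "grip": [-1, -1, -1, -1, -1]}}

```text
t: 6.13
tcp_pos: [432.7, 120.0, 256.4]
tool_rot: [0.001, -0.006, 1.0, 0.0]
ft_force: [1.7, -0.2, -2.3]
width: 21.0
grasp_force: 59.7
```

```bash
python3 -c "
from h import *
go([504,206,256],180.6)"
```

```text
t 6.13 yaw -179.3 shift [-0.0724  0.0852  0.0005] turn 0.1 j6 0.1 tcp [432.7 120.  256.4] tilt [0.001 0.   ]
```

Call:
{"fn": "apply_moves", "kwargs": {"translation": [[-0.02, 0.025, 0], [-0.04, 0.05, 0], [-0.06, 0.075, 0], [-0.0724, 0.085, 0], [-0.0724, 0.085, 0]], "turn": [0, 0, 0, 0, 0], "grip": [-1, -1, -1, -1, -1]}}

```text
t: 6.55
tcp_pos: [506.3, 206.2, 255.7]
tool_rot: [0.001, -0.007, 1.0, 0.0]
ft_force: [-0.8, -0.1, -2.1]
width: 20.9
grasp_force: 59.7
```

```bash
python3 - <<'E'
from h import *
go([504,206,193],180.6)
for c in("top","scene"):
    im,d=read_camera(c); W=cloud(c,d); cv2.imwrite(f"pics/{c}1.png",im)
    x,y,z=W[...,0],W[...,1],W[...,2]
    p=W[(x>600)&(x<760)&(y>150)&(y<260)&(z>105)&(z<275)]
    l=p[(p[:,2]>160)]; print(c,'rod',np.round(l[np.argsort(l[:,0])][::8]).tolist())
    b=p[(p[:,2]>132)&(p[:,2]<146)]; print('bar',len(b),b.mean(0),b.min(0),b.max(0))
E
```

```text
t 6.55 yaw -179.2 shift [ 0.0024 -0.0002  0.0627] turn 0.2 j6 0.24 tcp [506.3 206.2 255.7] tilt [0.002 0.001]
top rod [[600.0, 207.0, 265.0], [603.0, 209.0, 263.0], [605.0, 210.0, 262.0], [608.0, 209.0, 265.0], [611.0, 203.0, 262.0], [614.0, 206.0, 261.0], [617.0, 203.0, 256.0], [618.0, 204.0, 267.0], [621.0, 206.0, 268.0], [623.0, 204.0, 265.0], [625.0, 204.0, 266.0], [627.0, 210.0, 267.0], [630.0, 208.0, 266.0], [632.0, 206.0, 265.0], [637.0, 207.0, 263.0], [641.0, 207.0, 263.0], [645.0, 206.0, 264.0], [650.0, 207.0, 262.0], [654.0, 205.0, 261.0], [658.0, 209.0, 261.0], [663.0, 205.0, 261.0], [667.0, 205.0, 260.0], [672.0, 212.0, 260.0], [676.0, 212.0, 259.0], [680.0, 205.0, 260.0], [684.0, 207.0, 260.0], [689.0, 211.0, 261.0], [693.0, 211.0, 261.0], [697.0, 209.0, 260.0], [702.0, 207.0, 260.0], [705.0, 209.0, 216.0], [706.0, 207.0, 228.0], [707.0, 205.0, 219.0], [707.0, 205.0, 190.0], [708.0, 205.0, 200.0], [709.0, 206.0, 189.0], [711.0, 205.0, 219.0]]
bar 134 [685.03307269 195.88203787 137.44881693] [679.1407769  168.19525879 132.05275672] [692.69473225 224.71599694 142.49970075]
scene rod [[601.0, 211.0, 259.0], [613.0, 209.0, 259.0], [617.0, 211.0, 264.0], [623.0, 204.0, 268.0], [630.0, 208.0, 264.0], [641.0, 204.0, 264.0], [653.0, 205.0, 263.0], [662.0, 208.0, 261.0], [671.0, 205.0, 263.0], [681.0, 207.0, 263.0], [697.0, 210.0, 256.0], [701.0, 207.0, 199.0], [702.0, 206.0, 214.0], [703.0, 203.0, 197.0], [703.0, 207.0, 208.0], [704.0, 210.0, 190.0], [705.0, 205.0, 245.0], [705.0, 209.0, 223.0], [706.0, 208.0, 210.0], [708.0, 207.0, 206.0]]
bar 88 [679.73710272 198.52775148 137.01719587] [674.14471138 169.95718758 132.07347214] [689.77018928 224.24956041 140.94273345]
```

Call:
{"fn": "apply_moves", "kwargs": {"translation": [[-0.002, 0.005, 0], [-0.002, 0.005, 0.02], [-0.002, 0.005, 0.045], [-0.002, 0.005, 0.07], [-0.002, 0.005, 0.07]], "turn": [0, 0, 0, 0, 0], "grip": [-1, -1, -1, -1, -1]}}

```text
t: 7.07
tcp_pos: [503.3, 207.6, 181.8]
tool_rot: [-0.003, -0.006, 1.0, -0.001]
ft_force: [-1.2, -0.7, -2.3]
width: 21.3
grasp_force: 59.6
```

Call:
{"fn": "apply_moves", "kwargs": {"translation": [[0.004, 0, 0], [0.008, 0, 0], [0.012, 0, 0], [0.016, 0, 0], [0.02, 0, 0]], "turn": [0, 0, 0, 0, 0], "grip": [-1, -1, -1, -1, -1]}}

```text
t: 7.48
tcp_pos: [487.2, 208.8, 186.7]
tool_rot: [0.002, -0.006, 1.0, 0.0]
ft_force: [3.8, -0.7, -1.2]
width: 21.1
grasp_force: 59.8
```

Call:
{"fn": "apply_moves", "kwargs": {"translation": [[0.004, 0, 0], [0.008, 0, 0], [0.012, 0, 0], [0.016, 0, 0], [0.018, 0, 0]], "turn": [0, 0, 0, 0, 0], "grip": [-1, -1, -1, -1, -1]}}

```text
t: 7.9
tcp_pos: [467.7, 208.4, 185.3]
tool_rot: [-0.0, -0.006, 1.0, -0.0]
ft_force: [2.2, 0.8, -2.1]
width: 21.1
grasp_force: 59.8
```

Call:
{"fn": "apply_moves", "kwargs": {"translation": [[0.001, 0, 0], [0.002, 0, 0], [0.003, 0, 0], [0.004, 0, 0], [0.004, 0, 0]], "turn": [0, 0, 0, 0, 0], "grip": [-1, -1, -1, -1, -1]}}

```text
t: 8.32
tcp_pos: [464.1, 208.3, 185.2]
tool_rot: [-0.0, -0.006, 1.0, -0.0]
ft_force: [2.8, 0.0, -1.1]
width: 21.1
grasp_force: 59.7
```

Call:
{"fn": "apply_moves", "kwargs": {"translation": [[0.001, 0, 0], [0.001, 0, 0], [0.002, 0, 0], [0.002, 0, 0], [0.002, 0, 0]], "turn": [0, 0, 0, 0, 0], "grip": [-1, -1, -1, -1, -1]}}

```text
t: 8.73
tcp_pos: [462.2, 208.3, 185.3]
tool_rot: [-0.0, -0.006, 1.0, -0.0]
ft_force: [1.8, 0.3, -1.4]
width: 21.5
grasp_force: 59.7
```

```bash
cat > bar.py <<'E'
from h import *
for c in("top","scene"):
    im,d=read_camera(c); W=cloud(c,d); cv2.imwrite(f"pics/{c}_bar.png",im)
    x,y,z=W[...,0],W[...,1],W[...,2]
    b=W[(x>620)&(x<720)&(y>160)&(y<202)&(z>125)&(z<150)]; print(c,len(b),b.mean(0).round(1),b.min(0).round(1),b.max(0).round(1))
s=readout.read_state();print(s['ft_force'],s['wrist_torque'])
E
python3 bar.py
```

```text
top 93 [653.4 184.7 135.2] [646.8 167.2 128.1] [663.1 201.7 140.2]
scene 49 [650.  188.1 134.1] [643.2 172.4 127.6] [659.7 201.7 139. ]
[ 0.72625948 -0.53800914 -1.97377064] [ 0.01401171 -0.26979732  0.03591967]
```

Call:
{"fn": "apply_moves", "kwargs": {"translation": [[0.0005, 0, 0], [0.001, 0, 0], [0.001, 0, 0], [0.0015, 0, 0], [0.0015, 0, 0]], "turn": [0, 0, 0, 0, 0], "grip": [-1, -1, -1, -1, -1]}}

```text
t: 9.25
tcp_pos: [460.8, 208.3, 185.3]
tool_rot: [-0.0, -0.006, 1.0, -0.0]
ft_force: [2.7, -0.2, -3.1]
width: 20.8
grasp_force: 59.7
```

Call:
{"fn": "apply_moves", "kwargs": {"translation": [[0.0005, 0, 0], [0.001, 0, 0], [0.001, 0, 0], [0.0015, 0, 0], [0.0015, 0, 0]], "turn": [0, 0, 0, 0, 0], "grip": [-1, -1, -1, -1, -1]}}

```text
t: 9.67
tcp_pos: [459.2, 208.2, 185.3]
tool_rot: [-0.0, -0.006, 1.0, -0.0]
ft_force: [1.2, 1.1, -2.7]
width: 21.3
grasp_force: 59.6
```

```bash
python3 bar.py
```

```text
top 88 [649.6 185.8 134.4] [643.2 167.6 127. ] [657.9 201.6 139.7]
scene 51 [646.8 188.2 133.2] [641.  172.6 125.2] [655.5 201.8 138.4]
[ 2.84533437  0.21667301 -3.64841136] [ 0.01262203 -0.19166037  0.0542428 ]
```

Call:
{"fn": "apply_moves", "kwargs": {"translation": [[0.0005, 0, 0], [0.001, 0, 0], [0.001, 0, 0], [0.0015, 0, 0], [0.0015, 0, 0]], "turn": [0, 0, 0, 0, 0], "grip": [-1, -1, -1, -1, -1]}}

```text
t: 10.18
tcp_pos: [458.8, 208.3, 185.5]
tool_rot: [0.001, -0.006, 1.0, 0.0]
ft_force: [6.4, -0.0, -5.2]
width: 21.2
grasp_force: 59.3
```

```bash
python3 bar.py
```

```text
top 88 [649.5 185.4 134.3] [642.5 168.1 126. ] [658.4 201.7 139.7]
scene 52 [646.4 188.4 133. ] [642.4 172.  125.7] [655.6 201.8 139.3]
[ 7.59939261  0.42965665 -6.33411652] [ 0.05650243 -1.02293209  0.05050863]
```

Call:
{"fn": "apply_moves", "kwargs": {"translation": [[-0.003, 0, 0], [-0.007, 0, 0], [-0.012, 0, 0], [-0.012, 0, -0.02], [-0.012, 0, -0.05]], "turn": [0, 0, 0, 0, 0], "grip": [-1, -1, -1, -1, -1]}}

```text
t: 10.7
tcp_pos: [468.3, 207.8, 233.4]
tool_rot: [-0.003, -0.006, 1.0, -0.001]
ft_force: [1.0, 0.2, -2.4]
width: 20.9
grasp_force: 59.7
```

Call:
{"fn": "apply_moves", "kwargs": {"translation": [[0, 0, -0.025], [0, 0, -0.025], [0.01, -0.01, -0.025], [0.03, -0.03, -0.025], [0.05, -0.05, -0.025]], "turn": [0, 0, 0, 0, 0], "grip": [-1, -1, -1, -1, -1]}}

```text
t: 11.12
tcp_pos: [419.9, 157.5, 259.6]
tool_rot: [-0.001, -0.006, 1.0, -0.0]
ft_force: [-0.4, -0.3, -1.4]
width: 21.1
grasp_force: 59.7
```

```bash
python3 bar.py; python3 -c "
from h import *
go([405,-280,256],172.2)
im,d=read_camera('top'); W=cloud('top',d)
x,y,z=W[...,0],W[...,1],W[...,2]
p=W[(x>470)&(x<720)&(y>130)&(y<200)&(z>160)&(z<290)]
for a in range(470,680,15):
    q=p[(p[:,0]>a)&(p[:,0]<a+15)]; print(a,len(q),np.round(np.median(q,0),1) if len(q) else '')
"
```

```text
top 43 [650.9 180.2 135. ] [644.4 167.4 130.7] [658.  201.8 140.6]
scene 57 [646.6 185.8 133.3] [641.6 169.9 125.9] [656.4 201.1 138.4]
[-0.82927564  0.73606707 -1.82320792] [ 0.1001449   0.06276878 -0.00276704]
t 11.22 yaw -179.4 shift [ 0.0172 -0.4357  0.0043] turn 8.4 j6 0.18 tcp [417.5 155.9 259.8] tilt [-0.003 -0.001]
470 86 [476.4 152.6 272.5]
485 51 [491.6 154.1 266.8]
500 43 [508.4 155.2 265.1]
515 45 [523.3 154.3 266.5]
530 51 [536.7 154.  267.5]
545 28 [552.1 154.4 264.5]
560 25 [567.3 155.5 264.6]
575 29 [582.3 155.4 264.7]
590 32 [598.6 157.  264.6]
605 64 [615.7 154.9 257.8]
620 5 [621.  153.4 253.3]
635 0 
650 0 
665 0
```

Call:
{"fn": "apply_moves", "kwargs": {"translation": [[0.01, -0.04, 0], [0.017, -0.08, 0], [0.017, -0.12, 0], [0.017, -0.16, 0], [0.017, -0.2, 0]], "turn": [0, 0, 0, 0, 0], "grip": [-1, -1, -1, -1, -1]}}

```text
t: 11.68
tcp_pos: [406.3, -44.0, 260.4]
tool_rot: [0.0, -0.006, 1.0, 0.0]
ft_force: [1.6, -0.2, -1.2]
width: 21.0
grasp_force: 59.9
```

Call:
{"fn": "apply_moves", "kwargs": {"translation": [[0, -0.04, 0], [0, -0.08, 0], [0, -0.12, 0], [0, -0.16, 0], [0, -0.2, 0]], "turn": [2, 4, 6, 8.4, 8.4], "grip": [-1, -1, -1, -1, -1]}}

```text
t: 12.1
tcp_pos: [408.6, -244.8, 260.1]
tool_rot: [0.0, 0.069, 0.998, -0.0]
ft_force: [0.9, 0.5, -0.8]
width: 21.2
grasp_force: 59.9
```

```bash
python3 -c "
from h import *
go([480.2,-351.3,240],172.2)"
```

```text
t 12.1 yaw 172.1 shift [-0.0855 -0.0957  0.0201] turn -0.1 j6 -0.56 tcp [ 408.6 -244.8  260.1] tilt [ 0. -0.]
```

Call:
{"fn": "apply_moves", "kwargs": {"translation": [[0, -0.035, 0], [0, -0.07, 0], [-0.025, -0.0957, 0], [-0.06, -0.0957, 0.01], [-0.0855, -0.0957, 0.02]], "turn": [0, 0, 0, 0, 0], "grip": [-1, -1, -1, -1, -1]}}

```text
t: 12.52
tcp_pos: [482.4, -351.4, 239.6]
tool_rot: [0.001, 0.069, 0.998, -0.0]
ft_force: [-0.4, 0.2, -1.0]
width: 21.3
grasp_force: 60.1
```

Call:
{"fn": "apply_moves", "kwargs": {"translation": [[0, 0, 0.03], [0, 0, 0.06], [0, 0, 0.08], [0, 0, 0.09], [0, 0, 0.1]], "turn": [0, 0, 0, 0, 0], "grip": [-1, -1, -1, -1, -1]}}

```text
t: 12.93
tcp_pos: [480.3, -348.5, 138.9]
tool_rot: [-0.0, 0.067, 0.998, 0.0]
ft_force: [-0.1, -0.1, -2.2]
width: 21.2
grasp_force: 60.0
```

```bash
python3 -c "
from h import *
go([480.2,-351.3,98],172.2);print(readout.read_state()['ft_force'])
im,d=read_camera('top'); W=cloud('top',d)
x,y,z=W[...,0],W[...,1],W[...,2]
t=W[(x>565)&(x<670)&(y>-420)&(y<-320)&(z>120)&(z<160)]; f=np.polyfit(t[:,0],t[:,1],1); print('tube',f,np.polyval(f,[491,620]),'before',np.polyval([-.13745,-284.03],[491,620]),len(t), np.median(t[:,2]))
l=W[(x>660)&(x<720)&(y>-410)&(y<-330)&(z>40)&(z<150)];print(np.median(l,0),l[:,0].max())
"
```

```text
t 12.93 yaw 172.3 shift [-0.0003 -0.0028  0.0409] turn 0.1 j6 -0.62 tcp [ 480.3 -348.5  138.9] tilt [-0.001  0.001]
[-0.07274378 -0.08157592 -2.18678295]
tube [-1.52247843e-01 -2.71182814e+02] [-345.93650484 -365.57647656] before [-351.51795 -369.249  ] 189 144.77621714831537
[ 677.93080094 -373.02829406  138.54855371] 683.32293518306
```

Call:
{"fn": "apply_moves", "kwargs": {"translation": [[0, 0, 0.005], [0, 0, 0.005], [0, 0, 0.005], [0, 0, 0.005], [0, 0, 0.005]], "turn": [0, 0, 0, 0, 0], "grip": [-1, -1, -1, -1, -1]}}

```text
t: 13.4
tcp_pos: [480.5, -349.1, 136.2]
tool_rot: [0.001, 0.067, 0.998, -0.0]
ft_force: [-0.4, -0.4, -2.5]
width: 21.3
grasp_force: 60.0
```

```bash
python3 -c "
from h import *
go([480.2,-351.3,98],172.2);print(readout.read_state()['ft_force'])
for k in range(2):
  im,d=read_camera('top'); W=cloud('top',d)
  x,y,z=W[...,0],W[...,1],W[...,2]
  t=W[(x>565)&(x<670)&(y>-420)&(y<-320)&(z>120)&(z<160)]; f=np.polyfit(t[:,0],t[:,1],1); print('tube',f,np.polyval(f,[491,620]),len(t), np.median(t[:,2]))
"
```

```text
t 13.4 yaw 172.3 shift [ 0.0001 -0.0022  0.0382] turn 0.1 j6 -0.62 tcp [ 480.5 -349.1  136.2] tilt [ 0.001 -0.001]
[-0.36689239 -0.42992524 -2.52167627]
tube [-1.48750162e-01 -2.73903517e+02] [-346.93984606 -366.1286169 ] 187 141.97395650358567
tube [-1.47831573e-01 -2.74363717e+02] [-346.94901896 -366.01929188] 186 141.87709140152293
```

Call:
{"fn": "apply_moves", "kwargs": {"translation": [[0, -0.003, 0], [0, -0.003, 0.008], [0, -0.003, 0.014], [0, -0.003, 0.019], [0, -0.003, 0.022]], "turn": [-0.5, -0.5, -0.5, -0.5, -0.5], "grip": [-1, -1, -1, -1, -1]}}

```text
t: 13.92
tcp_pos: [479.2, -351.2, 112.0]
tool_rot: [-0.001, 0.063, 0.998, 0.001]
ft_force: [-0.1, 0.0, -2.0]
width: 20.9
grasp_force: 60.1
```

```bash
python3 -c "
from h import *
go([480.2,-351.3,98],172.2);print(readout.read_state()['ft_force'])"
```

```text
t 13.92 yaw 172.8 shift [-0.0011  0.      0.014 ] turn 0.6 j6 -0.63 tcp [ 479.2 -351.2  112. ] tilt [-0.001  0.001]
[-0.09133449  0.02143311 -2.04402527]
```

In the forks with no contact force; going on down.

Call:
{"fn": "apply_moves", "kwargs": {"translation": [[0, 0, 0.003], [0, 0, 0.006], [0, 0, 0.009], [0, 0, 0.012], [0, 0, 0.012]], "turn": [0, 0, 0, 0, 0], "grip": [-1, -1, -1, -1, -1]}}

```text
t: 14.33
tcp_pos: [479.5, -351.5, 100.7]
tool_rot: [-0.0, 0.063, 0.998, 0.0]
ft_force: [-0.4, 0.4, -3.0]
width: 21.2
grasp_force: 60.1
```

Call:
{"fn": "apply_moves", "kwargs": {"translation": [[0, 0, 0.001], [0, 0, 0.002], [0, 0, 0.002], [0, 0, 0.002], [0, 0, 0.002]], "turn": [0, 0, 0, 0, 0], "grip": [-1, -1, -1, -1, -1]}}

```text
t: 14.75
tcp_pos: [479.8, -351.7, 99.4]
tool_rot: [0.0, 0.063, 0.998, -0.0]
ft_force: [0.1, 0.7, -2.5]
width: 21.1
grasp_force: 60.1
```

Call:
{"fn": "apply_moves", "kwargs": {"translation": [[0, 0, 0.001], [0, 0, 0.0015], [0, 0, 0.002], [0, 0, 0.0025], [0, 0, 0.0025]], "turn": [0, 0, 0, 0, 0], "grip": [-1, -1, -1, -1, -1]}}

```text
t: 15.17
tcp_pos: [479.7, -351.7, 97.2]
tool_rot: [0.0, 0.063, 0.998, -0.0]
ft_force: [-0.7, 0.7, 3.2]
width: 21.3
grasp_force: 60.9
```

Call:
{"fn": "apply_moves", "kwargs": {"translation": [[0, 0, 0], [0, 0, 0], [0, 0, 0], [0, 0, 0], [0, 0, 0]], "turn": [0, 0, 0, 0, 0], "grip": [0.2, 0.6, 1, 1, 1]}}

```text
t: 15.58
tcp_pos: [479.7, -351.7, 96.8]
tool_rot: [0.0, 0.063, 0.998, 0.0]
ft_force: [-0.9, 0.8, 0.1]
width: 80.2
grasp_force: 0.0
```

Call:
{"fn": "apply_moves", "kwargs": {"translation": [[0, 0, 0], [0, 0, 0], [0, 0, -0.03], [0, 0, -0.07], [0, 0, -0.11]], "turn": [0, 0, 0, 0, 0], "grip": [1, 1, 1, 1, 1]}}

```text
t: 16.0
tcp_pos: [479.0, -351.0, 207.3]
tool_rot: [-0.001, 0.063, 0.998, 0.001]
ft_force: [0.9, -1.4, 1.6]
width: 85.0
grasp_force: 0.0
```

```bash
python3 -c "
from h import *
go([675.5,60.5,230],91.1)
im,d=read_camera('top'); cv2.imwrite('pics/top_rel.png',im); W=cloud('top',d); np.save('rel.npy',W)
x,y,z=W[...,0],W[...,1],W[...,2]
t=W[(x>565)&(x<675)&(y>-420)&(y<-320)&(z>97)&(z<112)]; f=np.polyfit(t[:,0],t[:,1],1); print('tube',f,np.polyval(f,[491,620]),len(t), np.median(t[:,2]))
l=W[(x>640)&(x<720)&(y>-410)&(y<-330)&(z>15)&(z<112)]; print(l[:,0].max(),np.median(l,0))
m=W[(x>630)&(x<720)&(y>20)&(y<100)&(z>117)&(z<150)]; print('tabs',cv2.minAreaRect(m[:,:2].astype(np.float32)),np.median(m,0))
b=W[(x>620)&(x<720)&(y>160)&(y<235)&(z>125)&(z<150)]; print('bar',b.mean(0))
"
```

```text
t 16.0 yaw 172.8 shift [-0.1432  0.4329 -0.0223] turn 81.7 j6 -0.63 tcp [ 479.  -351.   207.3] tilt [-0.002  0.002]
tube [-1.29916349e-01 -2.86953162e+02] [-350.74208978 -367.50129883] 172 103.8206749115127
685.2471659781123 [ 672.78477095 -373.23702922  101.52831444]
tabs ((675.1921997070312, 60.14211654663086), (56.569515228271484, 27.543842315673828), 1.3225153684616089) [652.47411812  60.57782613 128.71113077]
bar [649.90116061 196.31784089 134.1436792 ]
```

Call:
{"fn": "apply_moves", "kwargs": {"translation": [[0, 0.035, -0.01], [0, 0.07, -0.02], [0, 0.1, -0.022], [0, 0.14, -0.022], [0, 0.18, -0.022]], "turn": [7, 14, 21, 28, 35], "grip": [1, 1, 1, 1, 1]}}

```text
t: 16.47
tcp_pos: [502.1, -174.7, 229.2]
tool_rot: [0.0, 0.359, 0.933, -0.0]
ft_force: [1.1, -0.3, -0.6]
width: 85.5
grasp_force: 0.0
```

```bash
python3 -c "
from h import *
go([675,60.3,230],91.2)"
```

```text
t 16.47 yaw 137.9 shift [ 0.0291  0.2903 -0.0008] turn 46.7 j6 0.26 tcp [ 502.1 -174.7  229.2] tilt [ 0.001 -0.   ]
```

Call:
{"fn": "apply_moves", "kwargs": {"translation": [[0, 0.04, 0], [0.01, 0.08, 0], [0.01, 0.12, 0], [0.02, 0.16, 0], [0.02, 0.2, 0]], "turn": [7, 14, 21, 28, 35], "grip": [1, 1, 1, 1, 1]}}

```text
t: 16.88
tcp_pos: [616.4, -16.0, 229.1]
tool_rot: [0.0, 0.614, 0.789, -0.0]
ft_force: [1.7, -2.0, -0.1]
width: 85.3
grasp_force: 0.0
```

```bash
python3 -c "
from h import *
go([675,60.3,230],91.2)"
```

```text
t 16.88 yaw 104.2 shift [ 0.0596  0.0756 -0.0009] turn 13.0 j6 1.18 tcp [616.4 -16.  229.1] tilt [-0. -0.]
```

Call:
{"fn": "apply_moves", "kwargs": {"translation": [[0.024, 0.03, 0], [0.045, 0.056, 0], [0.0596, 0.0756, 0], [0.0596, 0.0756, 0.02], [0.0596, 0.0756, 0.04]], "turn": [7, 13, 13, 13, 13], "grip": [1, 1, 1, 1, 1]}}

```text
t: 17.3
tcp_pos: [676.0, 60.3, 188.8]
tool_rot: [0.001, 0.697, 0.717, 0.001]
ft_force: [-0.4, -0.5, -1.3]
width: 85.4
grasp_force: 0.0
```

Call:
{"fn": "apply_moves", "kwargs": {"translation": [[0, 0, 0], [0, 0, 0], [0, 0, 0], [0, 0, 0], [0, 0, 0]], "turn": [0, 0, 0, 0, 0], "grip": [1, 1, 1, 1, 1]}}

```text
t: 17.72
tcp_pos: [675.0, 58.3, 190.3]
tool_rot: [0.001, 0.698, 0.716, 0.001]
ft_force: [0.1, 1.4, 0.2]
width: 85.3
grasp_force: 0.0
```

```bash
python3 -c "
from h import *
go([675,60.3,121],91.2);print(readout.read_state()['ft_force'])"
```

```text
t 17.72 yaw 91.5 shift [ 0.002  -0.0001  0.0693] turn 0.3 j6 1.52 tcp [675.   58.3 190.3] tilt [ 0.002 -0.   ]
[0.09432776 1.43674387 0.20543484]
```

Call:
{"fn": "apply_moves", "kwargs": {"translation": [[0.001, 0, 0.02], [0.001, 0, 0.04], [0.001, 0, 0.055], [0.001, 0, 0.063], [0.001, 0, 0.066]], "turn": [0.3, 0.3, 0.3, 0.3, 0.3], "grip": [1, 1, 1, 1, 1]}}

```text
t: 18.13
tcp_pos: [673.9, 59.4, 122.1]
tool_rot: [-0.0, 0.7, 0.715, -0.0]
ft_force: [-0.0, 0.1, -0.3]
width: 85.5
grasp_force: 0.0
```

Call:
{"fn": "apply_moves", "kwargs": {"translation": [[0, 0, 0], [0, 0, 0], [0, 0, 0], [0, 0, 0], [0, 0, 0]], "turn": [0, 0, 0, 0, 0], "grip": [1, 1, 0.6, 0.5, 0.4]}}

```text
t: 18.55
tcp_pos: [674.8, 59.6, 123.6]
tool_rot: [0.0, 0.699, 0.715, 0.0]
ft_force: [-0.5, 0.7, 0.1]
width: 59.5
grasp_force: 0.0
```

```bash
python3 -c "
from h import *
go([675,60.3,121],91.2);print(readout.read_state()['ft_force'])
im,d=read_camera('scene'); cv2.imwrite('pics/sq.png',cv2.resize(im[120:280,100:310],None,fx=3.6,fy=3.6,interpolation=cv2.INTER_CUBIC))"
```

```text
t 18.55 yaw 91.2 shift [0.0007 0.0002 0.0026] turn 0.0 j6 1.53 tcp [674.8  59.6 123.6] tilt [ 0.001 -0.   ]
[-0.47314616  0.68316756  0.05517162]
```

View pics/sq.png

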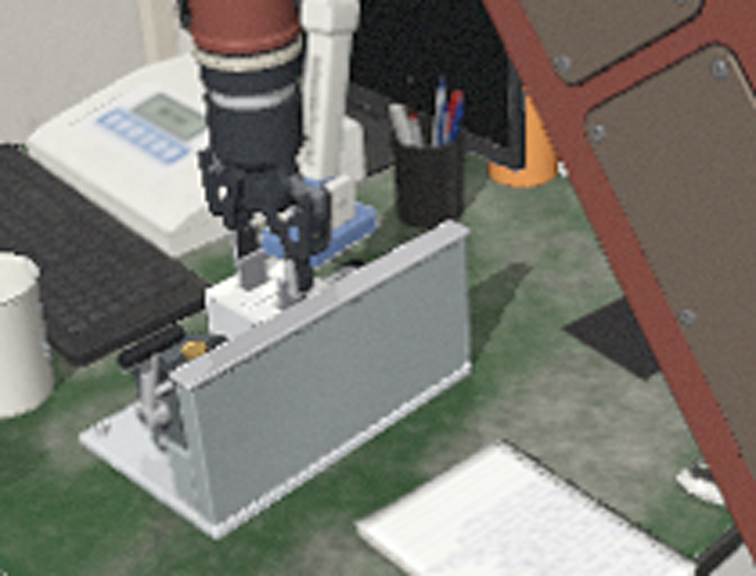

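The picture shows the fingers on either side of the two grey tabs at about (255,270) and (290,285), clear of the cover's plate. Squeezing.

Call:
{"fn": "apply_moves", "kwargs": {"translation": [[0, 0, 0], [0, 0, 0], [0, 0, 0], [0, 0, 0], [0, 0, 0]], "turn": [0, 0, 0, 0, 0], "grip": [0.2, 0, -0.3, -1, -1]}}

```text
t: 19.02
tcp_pos: [674.9, 59.5, 124.9]
tool_rot: [0.001, 0.699, 0.715, 0.001]
ft_force: [-4.3, -0.4, 14.7]
width: 36.9
grasp_force: 61.4
```

Call:
{"fn": "apply_moves", "kwargs": {"translation": [[0, 0, 0], [0, 0, 0], [0, 0, 0], [0, 0, 0], [0, 0, 0]], "turn": [0, 0, 0, 0, 0], "grip": [-1, -1, -1, -1, -1]}}

```text
t: 19.43
tcp_pos: [674.9, 59.5, 124.8]
tool_rot: [0.001, 0.699, 0.715, 0.001]
ft_force: [-4.2, -1.0, 13.9]
width: 36.8
grasp_force: 61.4
```

Call:
{"fn": "apply_moves", "kwargs": {"translation": [[0, 0, -0.003], [0, 0, -0.007], [0, 0, -0.012], [0, 0, -0.018], [0, 0, -0.025]], "turn": [0, 0, 0, 0, 0], "grip": [-1, -1, -1, -1, -1]}}

```text
t: 19.85
tcp_pos: [674.1, 59.6, 148.0]
tool_rot: [-0.0, 0.699, 0.715, -0.0]
ft_force: [0.9, 0.4, -0.9]
width: 36.3
grasp_force: 60.5
```

Call:
{"fn": "apply_moves", "kwargs": {"translation": [[0, 0, -0.02], [0, 0, -0.04], [0, 0, -0.06], [0, 0, -0.075], [0, 0, -0.075]], "turn": [0, 0, 0, 0, 0], "grip": [-1, -1, -1, -1, -1]}}

```text
t: 20.27
tcp_pos: [676.0, 59.6, 226.9]
tool_rot: [0.002, 0.699, 0.715, 0.002]
ft_force: [0.9, -1.6, -0.9]
width: 36.8
grasp_force: 60.5
```

```bash
python3 -c "
from h import *
go([499.2,-218.3,230],83);print(readout.read_state()['ft_force'])
for c in('scene','top'):
  im,d=read_camera(c); W=cloud(c,d)
  print(c,[(np.round(r['centre']),r['confidence']) for r in recognise('cover',c)[:3]])
  if c=='scene': cv2.imwrite('pics/lift.png',cv2.resize(im[100:280,90:310],None,fx=3,fy=3,interpolation=cv2.INTER_CUBIC))"
```

```text
t 20.27 yaw 91.2 shift [-0.274  -0.1828 -0.0041] turn 8.2 j6 1.53 tcp [676.   59.6 226.9] tilt [ 0.006 -0.   ]
[ 0.9257669  -1.56608715 -0.88346156]
scene [(array([660.,  72., 207.]), 0.77)]
top [(array([668.,  37., 206.]), 0.66)]
```

View pics/lift.png

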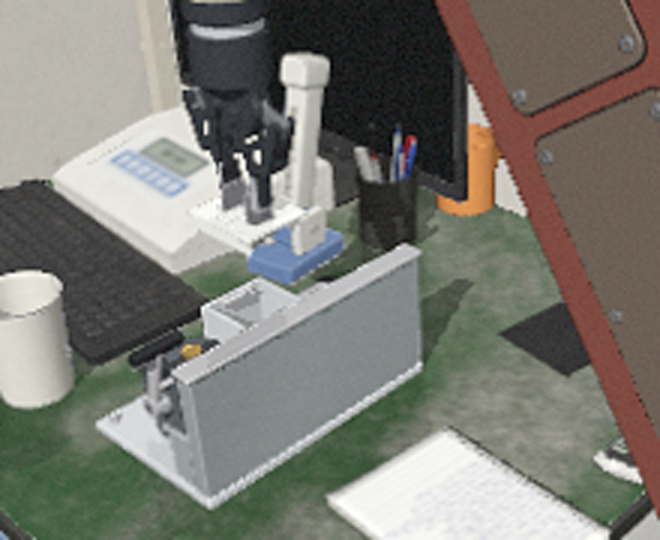

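The cover hangs level in the fingers at about (240,215), and the chamber below at (245,305) is open.

Call:
{"fn": "apply_moves", "kwargs": {"translation": [[-0.03, -0.02, 0], [-0.06, -0.04, 0], [-0.09, -0.06, 0], [-0.12, -0.08, 0], [-0.15, -0.1, 0]], "turn": [2, 4, 6, 8.2, 8.2], "grip": [-1, -1, -1, -1, -1]}}

```text
t: 20.88
tcp_pos: [575.8, -93.4, 221.4]
tool_rot: [-0.001, 0.749, 0.662, -0.001]
ft_force: [0.2, -1.7, -1.4]
width: 36.7
grasp_force: 60.6
```

```bash
python3 -c "
from h import *
go([499.2,-218.3,150],83)"
```

```text
t 20.88 yaw 82.9 shift [-0.1334 -0.0604  0.0715] turn -0.1 j6 1.41 tcp [575.8 -93.4 221.4] tilt [-0.002  0.001]
```

Call:
{"fn": "apply_moves", "kwargs": {"translation": [[-0.03, -0.015, 0], [-0.065, -0.03, 0], [-0.1, -0.045, 0.01], [-0.133, -0.06, 0.03], [-0.133, -0.06, 0.06]], "turn": [0, 0, 0, 0, 0], "grip": [-1, -1, -1, -1, -1]}}

```text
t: 21.3
tcp_pos: [499.9, -222.6, 163.2]
tool_rot: [0.002, 0.75, 0.661, -0.001]
ft_force: [2.1, -1.0, -0.8]
width: 36.5
grasp_force: 60.6
```

Call:
{"fn": "apply_moves", "kwargs": {"translation": [[0, 0, 0.02], [0, 0, 0.04], [0, 0, 0.06], [0, 0, 0.07], [0, 0, 0.07]], "turn": [0, 0, 0, 0, 0], "grip": [-1, -1, -1, -1, -1]}}

```text
t: 21.72
tcp_pos: [499.9, -216.1, 90.0]
tool_rot: [-0.003, 0.749, 0.663, -0.001]
ft_force: [-0.4, -0.0, -1.7]
width: 36.0
grasp_force: 60.6
```

```bash
python3 -c "
from h import *
go([499.2,-218.3,45],83)
im,d=read_camera('top'); W=cloud('top',d); cv2.imwrite('pics/pl.png',cv2.resize(im[140:240,260:400],None,fx=4,fy=4))
s=readout.read_state();x,y,z=W[...,0],W[...,1],W[...,2];zz=s['tcp_pos'][2]-20
p=W[(x>430)&(x<570)&(y>-290)&(y<-150)&(abs(z-zz)<7)&(im.min(2)>140)];print(len(p),cv2.minAreaRect(p[:,:2].astype(np.float32)),np.median(p,0))"
```

```text
t 21.72 yaw 83.0 shift [-0.0024 -0.0002  0.045 ] turn 0.0 j6 1.15 tcp [ 499.9 -216.1   90. ] tilt [-0.005  0.003]
260 ((504.455810546875, -189.29220581054688), (26.682926177978516, 87.78740692138672), 79.2479248046875) [ 508.79353468 -188.56379104   69.89460566]
```

Call:
{"fn": "apply_moves", "kwargs": {"translation": [[-0.001, -0.001, 0.01], [-0.001, -0.001, 0.02], [-0.001, -0.001, 0.03], [-0.001, -0.001, 0.037], [-0.001, -0.001, 0.037]], "turn": [0, 0, 0, 0, 0], "grip": [-1, -1, -1, -1, -1]}}

```text
t: 22.18
tcp_pos: [499.9, -217.6, 54.2]
tool_rot: [-0.001, 0.749, 0.663, -0.0]
ft_force: [0.6, 0.3, -1.7]
width: 35.9
grasp_force: 60.6
```

Call:
{"fn": "apply_moves", "kwargs": {"translation": [[0, 0, 0.001], [0, 0, 0.002], [0, 0, 0.003], [0, 0, 0.004], [0, 0, 0.004]], "turn": [0, 0, 0, 0, 0], "grip": [-1, -1, -1, -1, -1]}}

```text
t: 22.6
tcp_pos: [500.9, -218.2, 51.9]
tool_rot: [0.0, 0.749, 0.663, 0.0]
ft_force: [0.2, -0.3, -1.4]
width: 36.5
grasp_force: 60.6
```

Call:
{"fn": "apply_moves", "kwargs": {"translation": [[0, 0, 0.001], [0, 0, 0.002], [0, 0, 0.003], [0, 0, 0.004], [0, 0, 0.004]], "turn": [0, 0, 0, 0, 0], "grip": [-1, -1, -1, -1, -1]}}

```text
t: 23.02
tcp_pos: [500.7, -218.1, 47.6]
tool_rot: [-0.0, 0.749, 0.663, -0.0]
ft_force: [-0.1, 0.1, -2.0]
width: 36.5
grasp_force: 60.6
```

Call:
{"fn": "apply_moves", "kwargs": {"translation": [[0, 0, 0.001], [0, 0, 0.002], [0, 0, 0.002], [0, 0, 0.002], [0, 0, 0.002]], "turn": [0, 0, 0, 0, 0], "grip": [-1, -1, -1, -1, -1]}}

```text
t: 23.43
tcp_pos: [500.8, -218.1, 45.8]
tool_rot: [-0.0, 0.749, 0.663, 0.0]
ft_force: [0.6, 0.6, -1.5]
width: 36.5
grasp_force: 60.6
```

Call:
{"fn": "apply_moves", "kwargs": {"translation": [[0, 0, 0.0005], [0, 0, 0.001], [0, 0, 0.0015], [0, 0, 0.0015], [0, 0, 0.0015]], "turn": [0, 0, 0, 0, 0], "grip": [-1, -1, -1, -1, -1]}}

```text
t: 23.85
tcp_pos: [500.9, -218.2, 45.0]
tool_rot: [0.0, 0.749, 0.663, 0.0]
ft_force: [-1.6, 2.2, 7.6]
width: 36.6
grasp_force: 62.7
```

Landed. Opening and lifting away.

Call:
{"fn": "apply_moves", "kwargs": {"translation": [[0, 0, 0], [0, 0, 0], [0, 0, 0], [0, 0, 0], [0, 0, 0]], "turn": [0, 0, 0, 0, 0], "grip": [0, 0.3, 0.6, 1, 1]}}

```text
t: 24.27
tcp_pos: [500.9, -218.2, 44.3]
tool_rot: [0.0, 0.749, 0.663, 0.0]
ft_force: [0.0, -0.2, -0.3]
width: 85.2
grasp_force: 0.0
```

Call:
{"fn": "apply_moves", "kwargs": {"translation": [[0, 0, 0], [0, 0, -0.02], [0, 0, -0.05], [0, 0, -0.09], [0, 0, -0.13]], "turn": [0, 0, 0, 0, 0], "grip": [1, 1, 1, 1, 1]}}

```text
t: 24.68
tcp_pos: [500.0, -217.7, 175.3]
tool_rot: [-0.001, 0.749, 0.663, -0.0]
ft_force: [1.2, -0.8, 0.4]
width: 85.4
grasp_force: 0.0
```

Call:
{"fn": "apply_moves", "kwargs": {"translation": [[0, -0.03, -0.02], [0, -0.07, -0.04], [0, -0.11, -0.04], [0, -0.15, -0.04], [0, -0.15, -0.04]], "turn": [0, 0, 0, 0, 0], "grip": [1, 1, 1, 1, 1]}}

```text
t: 25.1
tcp_pos: [345.4, -197.0, 213.8]
tool_rot: [-0.002, 0.749, 0.662, -0.001]
ft_force: [0.7, 0.5, -0.1]
width: 85.7
grasp_force: 0.0
```

```bash
python3 -c "
from h import *
im,d=read_camera('top'); W=cloud('top',d); cv2.imwrite('pics/end.png',cv2.resize(im[80:290,120:395],None,fx=2.8,fy=2.8,interpolation=cv2.INTER_CUBIC))
x,y,z=W[...,0],W[...,1],W[...,2]
p=W[(x>430)&(x<570)&(y>-290)&(y<-150)&(z>17)&(z<33)&(im.min(2)>140)];print(len(p),cv2.minAreaRect(p[:,:2].astype(np.float32)),np.median(p,0))
p=W[(x>430)&(x<570)&(y>-290)&(y<-150)&(z>40)&(z<70)];print(len(p),cv2.minAreaRect(p[:,:2].astype(np.float32)),np.median(p,0))
b=W[(x>620)&(x<720)&(y>160)&(y<235)&(z>125)&(z<150)]; print('bar',b.mean(0))"
```

```text
725 ((501.356689453125, -216.75302124023438), (74.59773254394531, 88.07722473144531), 82.8131332397461) [ 500.92812348 -215.92040355   24.72665274]
52 ((501.4284362792969, -215.42347717285156), (26.56514549255371, 57.185428619384766), 84.68680572509766) [ 523.14920567 -215.98372079   48.78139759]
bar [649.77197122 195.91786666 134.64902255]
```

View pics/end.png

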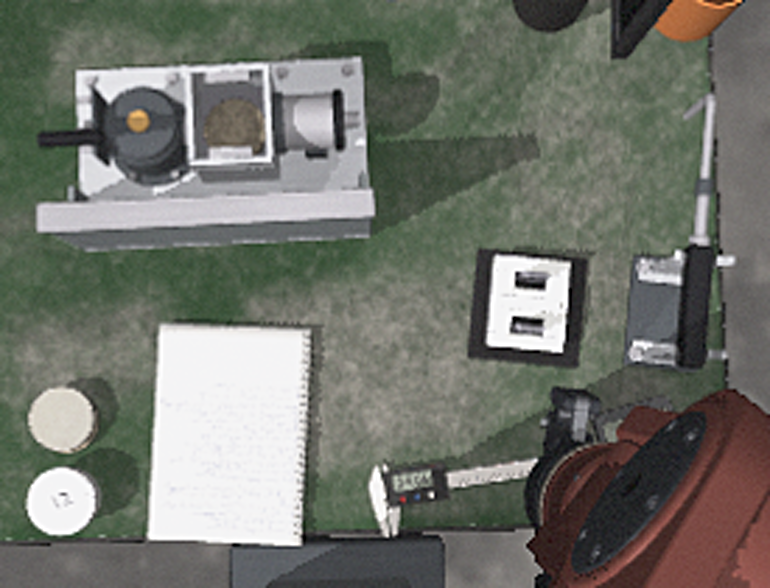

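The final view shows the chamber open at (232,120), the cover centred on the mat at (528,305), the rod in its rest at (697,300) and the lever bar drawn towards the shield at (70,138). The bystanders in view are undisturbed; the calculator is hidden under the arm.

```bash
python3 -c "
from h import *
print(manip.sign_off())"
```

```text
the job is handed in; nothing more can be done
None
```

I handed the job in at about 25 s of the 64 s allowed, with the shutter lever drawn to its stop (about 7 N felt on the pull), the rod back in its rest, and the cover right way up about 3 mm from the mat's centre; the calculator was hidden by the arm in the last picture, so I could not check it by eye.

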